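# Third hand at the screw-down jig

## Robot

A 6-joint arm with a two-finger parallel gripper is mounted at the origin on a cart in front of the work surface, level with it; the furniture and walls round the work are solid. World frame = base frame: x ahead of the robot, y to its left, z up, the work surface at z = 0. Lengths are in m, angles in degrees, forces in N, time in s.
With the tool pointing down it reaches from about 0.3 to 0.875 m from the base axis. Payload 4.2 kg.
Tool frame: the origin (TCP) lies midway between the tips of the shut fingers; the grasp point (between the pads) lies 19 mm behind it (manip.grip_depth is the distance from the TCP to the grasp point, in m); z points along the fingers, y is the line along which they close (so a half turn about z gives the same grasp; the last joint's range is limited). The gripper opens to 85 mm and grips with 20 to 120 N. Pads are 22 mm wide; open, the fingers measure 114 mm over their backs; the gripper's body (76 mm by 85 mm) begins 54 mm behind the grasp point. The pads swing forward as they close: fully open they stand 13 mm farther back than shut.
Start: joints at [-74.714, 18.312, 89.639, -0, 72.044, -1.146], TCP at [0.163, -0.552, 0.231] pointing down, gripper open.
Joint ranges: [-177.97, 177.97], [-48.28, 115.42], [12.27, 149.76], [-77.06, 257.06], [2.81, 150.46], [-146.56, 146.56]. Speed limits (degrees/s): [147.25, 147.25, 180, 180, 180, 180].

## Interface

Orientations are given as a 3x3 rotation matrix whose columns are the frame's x, y, z axes.
In Python, from bench import manip gives the robot as it stands.
- The arm moves only by the tool carry_out, never from a script. Its argument "rows" is a list of rows, each an object with "rot": the turn, a rotation vector about the tool's x, y, z normalised to -1 to 1, where 1 is pi rad, a list of three; "xyz": the shift along the tool's x, y, z normalised to -1 to 1, where 1 is 40 cm, a list of three; "jaw": the finger opening in mm, from 0 to 85.4. A call has 1 to 20 rows; each row is the pose to reach, as a shift and turn from the pose commanded when the call began, along the tool's axes at that moment, turning the shorter way round; what a row does not reach only later rows make up. A row lasts 1/12 s, in which the tool goes at most 41.7 mm and 7.16 degrees, less where a joint would pass 70% of its speed; a pose out of reach is approached as far as the arm can. A call with a number of a shift or a turn outside -1 to 1 is refused whole. A call with a gripper value outside its range is refused whole. The fingers move at their own pace and stop on an object; "squeeze" is the grip in N (left out, the last holds). Time passes only in rows, so rows that repeat a pose let the fingers close. It gives the time, the measured TCP pose, the force, the opening and the grip force at its end, in the units of the state.
- manip.get_obs(): the state, without advancing time (a new reading comes with each control period).
- manip.camera(name): name is "scene" or "top" or "wrist"; returns the picture (420x560x3 uint8, blue, green, red); there is no depth.
- manip.calibration(name): a dict with "fx", "fy", "cx", "cy" (pixels), "rvec" (rotation vector, rad) and "tvec" (3), from world to camera coordinates, as OpenCV has them. Camera axes: x right, y down, z forward; pixel columns grow to the right and rows downward; lengths in m; the calibration is good to about 2 mm. A picture is of the moment at which its call begins: read the wrist's pose just before it. calibration takes no time and is no camera call; for the wrist camera it gives the pose at the moment of the call.
- manip.hand_in(): hands the job in; it is judged then, once.
Trained networks look in the newest picture that a camera, given by its name, has taken for a name from the list of things; names that differ only in an ending like _2 or _b are one class to them, and where a whole thing is asked for, a point or a joint stands for the part that bears it (a point fixed in the world has none). Each returns a list of dicts, best first, with "score" (0 to 1); they miss things now and then, are a little off and sometimes report something else, mostly with a low value. They report only what shows in the picture. A call takes as long as a camera call.
- manip.spot_in(camera, thing): "point" ([x, y, z] in m, in the coordinates of the camera as it stood for that picture, good to about 4 mm: the middle of the surface that is visible of it).
- manip.pinpoint(camera, thing): "point" ([x, y, z] in m, in the coordinates of the camera as it stood for that picture, good to about 4 mm: a listed point, or the origin of a listed thing).
The state is a dict: "time": time; "qpos": joint angles; "qvel": joint speeds; "effort": joint torques, N m; "tcp_pos": TCP position; "tcp_rot": TCP orientation; "ft_force": force on the tool from outside, world axes, zero at the start; "moment": the same for the moment, N m; "gripper_width": finger opening in m; "grasp_force": force on a finger pad.
Only numpy, scipy, OpenCV 4.12 (cv2) and the standard library are available. Lean on these libraries where they do the work, as an engineer would, in place of code of your own. Each camera call takes 0.05 s, during which the arm holds its last target. There are 200 camera calls.

## Task

First raise the screen lid of the jig by its tab to about 60 degrees, let go of it, and leave it there so that your colleague can read it. Then take the bracket, set it flat on the jig's bed, square to the sprung stop and centred on it, and press its face plate against the stop with a steady force of about 10 N (stop pushed in about 10 mm, pointer between the two marks), never ramming the stop to the end of its travel. The program finishes while the gripper still holds the bracket pressed like this, ready to be screwed down; leave the tape measure, screwdriver and padlock where they are.

Things in the scene. Friction and masses are not known exactly. Their poses are not given: they have to be found in the camera images.
- jig: fixed screw-down jig. Origin on the desk under the middle of its grey housing's front face; x from bed to housing (away from the robot), y left, z up. Light grey bed 190 mm wide, top at z = 10 mm; its free part, x = -150 to 0 mm, takes the bracket. Housing 120 (x) x 180 mm, x = 0 to 120 mm, top at z = 60 mm.
- bed_spot (a point): point of the jig on the bed's top (z = 10 mm), in the middle, straight under the front face of the stop pad when the stop is at rest (jig x = -30 mm). Axes as the jig.
- stop_travel (a joint): travel of the sprung stop in m: 0 at rest, grows as it is pushed along the jig's +x; end of travel 0.022. Spring 1 N per mm from zero: 0.010 is 10 N. Two marks on the white scale plate on the bed, left of the stop, stand where its pointer is at 6 and 14 mm.
- stop_pad: steel pad of the sprung stop, 8 mm thick, 70 mm wide, from z = 12 to 36 mm above the desk, on two rods. Origin at desk height under the middle of its front face (which looks along the jig's -x); axes as the jig.
- screen (a joint): angle of the screen lid in rad: 0 closed (level), 1.05 is 60 degrees, limit 1.9. A stiff hinge (0.3 N m of friction) holds it at any angle. Starts between 0 and 0.3.
- screen_tab (a point): middle of the lid's black pull tab, 11 mm from the tab's end; 69 mm above the desk with the lid closed. Tab 16 mm wide along the hinge, 8 mm thick, sticks out 34 mm from the lid's front edge. Axes: x from tab to hinge, y along the hinge. It can be pinched from above across its 16 mm and turns between the finger pads as the lid swings.
- screen_hinge (a point): point on the lid's hinge axis (along the jig's y) in its middle: jig x = 113, z = 64 mm. At lid angle a the tab point lies at jig x = 113 - 141 cos(a) + 5 sin(a), y = 0, z = 64 + 141 sin(a) + 5 cos(a) mm.
- bracket: loose steel angle bracket, 0.17 to 0.34 kg, centre of mass at x = 5, z = 17 mm. Origin: centre of underside; x to the face plate, y left. Foot 66 (x) x 76 x 7 mm; upright face plate 34 mm high at the +x end, outer face at x = 33 mm; rib 12 mm thick (y), x = -31 to 26 mm, top at z = 53 mm: grip it from above across y. Left or right of the jig, face plate away from the robot within 35 degrees.
- bracket_face (a point): middle of the bracket's outer face: x = +33, y = 0, z = 14 mm in its frame, the axes the same. This face goes against the stop.
- tape_measure: bystander: tape measure 66 x 78 x 40 mm, on the other side of the jig from the bracket. Origin at the centre of its underside.
- screwdriver: bystander: screwdriver 201 mm long, 25 mm thick, lying on the desk to the left of the jig. Origin at the centre of its underside.
- padlock: bystander: padlock 57 x 38 x 18 mm, lying on the desk to the right of the jig. Origin at the centre of its underside.

How it is judged:
By the outcome, as a careful person would: the job done as asked, in the order asked, and still so for the second after the job is handed in, while the arm keeps its last pose, push and grip.
It also fails if it takes over 59 s, if anything falls off the work surface, if the arm or the gripper's body presses on something with over 40 N, if the wrist force passes 120 N, or if a joint passes its speed limit or range.

## Working session

There is one attempt and no reset: what is moved stays moved. The work goes in short steps, Python scripts to look and compute and a tool call to move; the robot and the scene stay as the last step left them, time stands still between calls to the robot, and variables do not carry over. Pictures are saved under pics/ and viewed, at most 10 in all, crops included, and the job is handed in when it is done.

Besides the shell and the picture viewer there is one more tool, called after "Emit:" as a command line: name --argument value ..., lists and objects as JSON in quotes. carry_out: Moves the arm, as the interface text tells. Scaled input: -1 to 1 covers 40 cm each way for a shift and pi rad each way for a turn. Its arguments: {"type":"object","properties":{"rows":{"type":"array","items":{"type":"object","properties":{"rot":{"type":"array","items":{"type":"number","minimum":-1,"maximum":1}},"xyz":{"type":"array","items":{"type":"number","minimum":-1,"maximum":1}},"jaw":{"type":"number"}}}},"squeeze":{"type":"number"}},"required":["rows"]}

```bash
mkdir -p pics; ls; cat > h.py <<'E'
import numpy as np, cv2
from bench import manip
def world(cam,p):
    c=manip.calibration(cam); R=cv2.Rodrigues(np.array(c["rvec"],float))[0]
    return R.T@(np.array(p)-np.array(c["tvec"]).ravel())
def pix(cam,P):
    c=manip.calibration(cam); K=np.array([[c["fx"],0,c["cx"]],[0,c["fy"],c["cy"]],[0,0,1.]])
    return cv2.projectPoints(np.array(P,float).reshape(-1,3),np.array(c["rvec"],float),np.array(c["tvec"],float),K,None)[0].reshape(-1,2)
def ray(cam,uv,z):
    c=manip.calibration(cam); R=cv2.Rodrigues(np.array(c["rvec"],float))[0]
    d=R.T@np.array([(uv[0]-c["cx"])/c["fx"],(uv[1]-c["cy"])/c["fy"],1]); o=-R.T@np.array(c["tvec"]).ravel()
    return o+d*(z-o[2])/d[2]
E
python3 - <<'E'
from h import *
np.set_printoptions(precision=4,suppress=True)
o=manip.get_obs(); print(o["time"],o["tcp_pos"],o["tcp_rot"])
for cam in ["scene","top"]:
    im=manip.camera(cam); cv2.imwrite(f"pics/{cam}0.png",im)
    for t in ["jig","bed_spot","stop_pad","screen_tab","screen_hinge","bracket","bracket_face","tape_measure","screwdriver","padlock"]:
        r=manip.pinpoint(cam,t)
        print(cam,t,[(round(x["score"],2),world(cam,x["point"])) for x in r[:2]])
E
```

```text
pics
0.0 [ 0.1625 -0.5511  0.2305] [[ 0.9592  0.2829 -0.0004]
 [ 0.2829 -0.9592  0.0017]
 [ 0.0001 -0.0018 -1.    ]]
scene jig [(0.72, array([0.6219, 0.0001, 0.0017]))]
scene bed_spot [(0.86, array([ 0.5915, -0.0051,  0.0142]))]
scene stop_pad [(0.78, array([ 0.5904, -0.005 , -0.0005]))]
scene screen_tab [(0.57, array([ 0.5935, -0.0046,  0.0798]))]
scene screen_hinge [(0.93, array([0.7272, 0.0248, 0.0662]))]
scene bracket [(0.74, array([ 0.6356,  0.3027, -0.002 ])), (0.57, array([ 0.4905, -0.2476,  0.0007]))]
scene bracket_face [(0.92, array([ 0.5238, -0.2374,  0.0193]))]
scene tape_measure [(0.97, array([ 0.5063,  0.2894, -0.0015]))]
scene screwdriver [(0.84, array([0.634 , 0.3018, 0.0025]))]
scene padlock [(0.53, array([ 0.6341, -0.2651, -0.0009]))]
top jig [(0.63, array([ 0.6213, -0.001 ,  0.0008]))]
top bed_spot [(0.82, array([ 0.5933, -0.012 ,  0.0076]))]
top stop_pad [(0.75, array([ 0.5915, -0.0088,  0.0002]))]
top screen_tab [(0.73, array([ 0.5983, -0.0076,  0.076 ]))]
top screen_hinge [(0.8, array([0.7328, 0.0217, 0.0664]))]
top bracket [(0.92, array([ 0.4958, -0.2512,  0.003 ]))]
top bracket_face [(0.88, array([ 0.5218, -0.2396,  0.0163])), (0.26, array([ 0.5904, -0.0087,  0.0068]))]
top tape_measure [(0.74, array([0.5099, 0.2842, 0.005 ]))]
top screwdriver [(0.73, array([0.6358, 0.3015, 0.006 ]))]
top padlock [(0.72, array([ 0.6337, -0.2634, -0.0039]))]
```

View pics/top0.png

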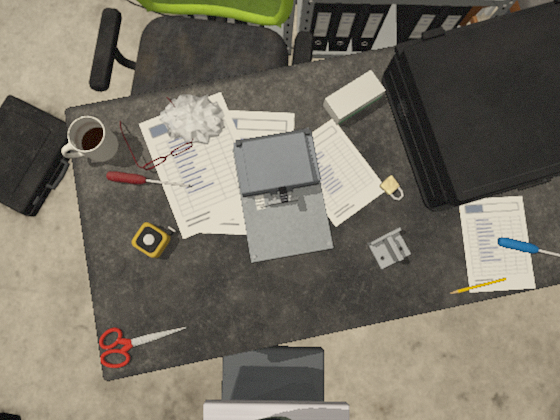

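View pics/scene0.png

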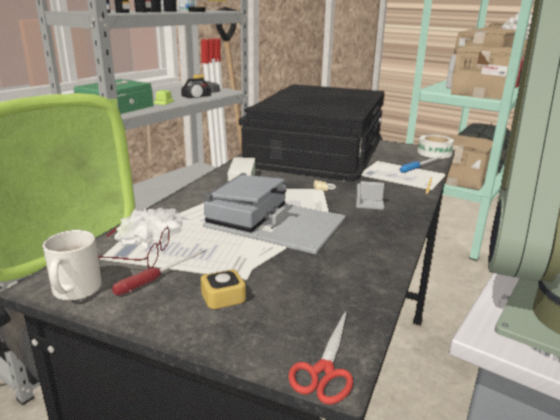

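The top view shows the jig at about (283,200), with its bed front corners near (247,261) and (331,249). The bracket is at (390,248), the tape at (150,240), the screwdriver at (130,178) and the padlock at (392,188). The scene view agrees, with the lid slightly open. Next I look closer with the wrist camera.

Emit:
carry_out --rows '[{"xyz":[0.97,-0.83,-0.3],"rot":[0,0,0],"jaw":50},{"xyz":[0.97,-0.83,-0.3],"rot":[0,0,0],"jaw":50},{"xyz":[0.97,-0.83,-0.3],"rot":[0,0,0],"jaw":50},{"xyz":[0.97,-0.83,-0.3],"rot":[0,0,0],"jaw":50},{"xyz":[0.97,-0.83,-0.3],"rot":[0,0,0],"jaw":50},{"xyz":[0.97,-0.83,-0.3],"rot":[0,0,0],"jaw":50},{"xyz":[0.97,-0.83,-0.3],"rot":[0,0,0],"jaw":50},{"xyz":[0.97,-0.83,-0.3],"rot":[0,0,0],"jaw":50},{"xyz":[0.97,-0.83,-0.3],"rot":[0,0,0],"jaw":50},{"xyz":[0.97,-0.83,-0.3],"rot":[0,0,0],"jaw":50},{"xyz":[0.97,-0.83,-0.3],"rot":[0,0,0],"jaw":50},{"xyz":[0.97,-0.83,-0.3],"rot":[0,0,0],"jaw":50},{"xyz":[0.97,-0.83,-0.3],"rot":[0,0,0],"jaw":50},{"xyz":[0.97,-0.83,-0.3],"rot":[0,0,0],"jaw":50},{"xyz":[0.97,-0.83,-0.3],"rot":[0,0,0],"jaw":50},{"xyz":[0.97,-0.83,-0.3],"rot":[0,0,0],"jaw":50}]'

```text
time: 2.43
tcp_pos: [0.4404, -0.1236, 0.351]
tcp_rot: [[0.959, 0.283, -0.001], [0.283, -0.959, -0.0], [-0.001, 0.0, -1.0]]
ft_force: [-0.5, -0.4, 0.1]
gripper_width: 0.0498
grasp_force: 0.0
```

```bash
cat > look.py <<'E'
import sys
from h import *
np.set_printoptions(precision=4,suppress=True)
o=manip.get_obs(); print(o["time"],o["tcp_pos"],o["qpos"],"F",o["ft_force"],"w",o["gripper_width"],o["grasp_force"]);print(np.array(o["tcp_rot"]))
cam="wrist"; im=manip.camera(cam); cv2.imwrite(f"pics/{sys.argv[1]}.png",im)
for t in sys.argv[2:]:
    r=manip.pinpoint(cam,t)
    print(t,[(round(x["score"],2),world(cam,x["point"])) for x in r[:2]])
E
python3 look.py w1 jig bed_spot stop_pad screen_tab screen_hinge bracket bracket_face
```

```text
2.4333 [ 0.4404 -0.1236  0.351 ] [-17.0923   4.2909  90.6681  -0.0434  85.0856  56.4709] F [-0.4714 -0.4206  0.0667] w 0.049810464812727245 0.0
[[ 0.9591  0.283  -0.001 ]
 [ 0.283  -0.9591 -0.0005]
 [-0.0011  0.0002 -1.    ]]
jig [(0.95, array([ 0.6221, -0.0041,  0.0026]))]
bed_spot [(0.85, array([ 0.5938, -0.0077,  0.0121]))]
stop_pad [(0.75, array([ 0.5869, -0.0077,  0.0021])), (0.36, array([ 0.6246, -0.0057,  0.006 ]))]
screen_tab [(0.88, array([ 0.5919, -0.0057,  0.0791]))]
screen_hinge []
bracket [(0.73, array([ 0.4911, -0.2502,  0.0004]))]
bracket_face [(0.57, array([ 0.5235, -0.236 ,  0.0157]))]
```

View pics/w1.png

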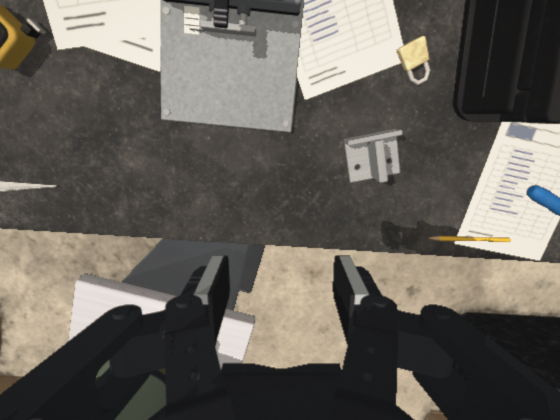

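The wrist view shows the bed's front corners at about (161,119) and (292,131). The stop pad is near (225,30), the tab at about (219,12), and the bracket at about (374,157) with its face plate along (347,140)–(401,132). I enlarge both to read the corners.

```bash
python3 - <<'E'
from h import *
im=cv2.imread("pics/w1.png")
a=cv2.resize(im[0:140,150:320],None,fx=4,fy=4,interpolation=cv2.INTER_CUBIC)[:, :]
b=cv2.resize(im[120:195,330:420],None,fx=6,fy=6,interpolation=cv2.INTER_CUBIC)
cv2.imwrite("pics/ca.png",a); cv2.imwrite("pics/cb.png",b)
for uv in [(161,119),(292,131)]: print(ray("wrist",uv,.010))
E
```

```text
[0.4559474  0.06251032 0.01      ]
[ 0.49338709 -0.12477163  0.01      ]
```

View pics/ca.png

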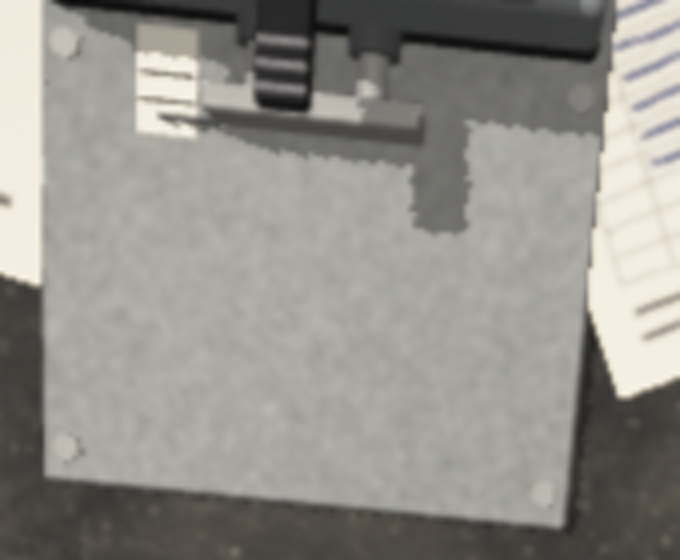

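View pics/cb.png

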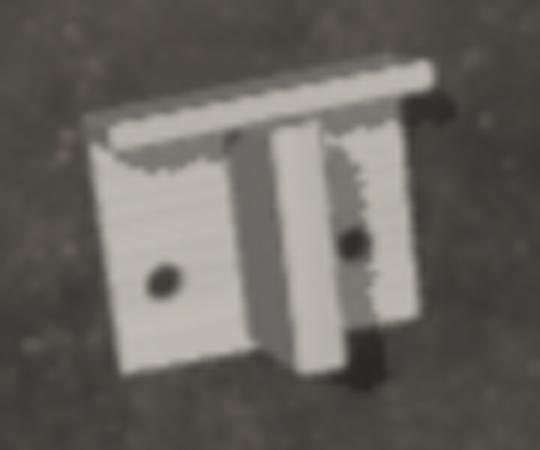

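```bash
python3 - <<'E'
from h import *
from scipy.optimize import least_squares
np.set_printoptions(precision=4,suppress=True)
pb=lambda l:np.array(l)/6+[330,120]
L=np.array([[26,0,53],[-31,0,53],[-33,38,7],[-33,-38,7],[33,38,34],[33,-38,34]])/1e3
U=pb([(296,125),(321,372),(122,373),(418,318),(108,125),(432,64)])
f=lambda p:np.c_[L[:,0]*np.cos(p[2])-L[:,1]*np.sin(p[2])+p[0],L[:,0]*np.sin(p[2])+L[:,1]*np.cos(p[2])+p[1],L[:,2]]
r=least_squares(lambda p:(pix("wrist",f(p))-U).ravel(),[.49,-.25,.3]);print(r.x,np.degrees(r.x[2]));print(r.fun.reshape(-1,2))
# tab: pixel vs model for lid angles
O=np.array([.6218,-.0017]);y=np.radians(11.3);X=np.array([np.cos(y),np.sin(y)])
for a in [0,3,6,9]:
    a_=np.radians(a);q=.113-.141*np.cos(a_)+.005*np.sin(a_);z=.064+.141*np.sin(a_)+.005*np.cos(a_)
    q2=q-.011*np.cos(a_)
    P=[*(O+X*q),z];print(a,np.array(P),pix("wrist",[P,[*(O+X*q2),z-.011*np.sin(a_)+.004]]))
E
```

```text
[ 0.492  -0.2518  0.4773] 27.347593426606068
[[ 0.1226  0.6213]
 [ 0.1978  0.299 ]
 [-0.2604  0.0011]
 [-0.2409 -0.1205]
 [-0.0525 -0.1901]
 [ 0.1824 -0.6206]]
0 [ 0.5943 -0.0072  0.069 ] [[222.9331  19.4041]
 [221.9915  28.9821]]
3 [ 0.5948 -0.0071  0.0764] [[221.8394  17.1331]
 [220.9676  27.0104]]
6 [ 0.5956 -0.0069  0.0837] [[220.7199  14.3959]
 [219.9241  24.5629]]
9 [ 0.5968 -0.0067  0.091 ] [[219.5754  11.1702]
 [218.8622  21.6178]]
```

The bracket fits at (0.492, -0.252) with yaw 27.3°, and the jig origin at (0.622, -0.002) with yaw 11.3°. The tab is at about (0.5955, -0.007, 0.081) and the lid at about 5°. I pinch the tab now.

Emit:
carry_out --rows '[{"xyz":[0.447,-0.17,0.55],"rot":[0,0,0.0286],"jaw":45},{"xyz":[0.447,-0.17,0.55],"rot":[0,0,0.0286],"jaw":45},{"xyz":[0.447,-0.17,0.55],"rot":[0,0,0.0286],"jaw":45},{"xyz":[0.447,-0.17,0.55],"rot":[0,0,0.0286],"jaw":45},{"xyz":[0.447,-0.17,0.55],"rot":[0,0,0.0286],"jaw":45},{"xyz":[0.447,-0.17,0.55],"rot":[0,0,0.0286],"jaw":45},{"xyz":[0.447,-0.17,0.55],"rot":[0,0,0.0286],"jaw":45},{"xyz":[0.447,-0.17,0.55],"rot":[0,0,0.0286],"jaw":45},{"xyz":[0.447,-0.17,0.55],"rot":[0,0,0.0286],"jaw":45},{"xyz":[0.447,-0.17,0.55],"rot":[0,0,0.0286],"jaw":45},{"xyz":[0.447,-0.17,0.6],"rot":[0,0,0.0286],"jaw":45},{"xyz":[0.447,-0.17,0.65],"rot":[0,0,0.0286],"jaw":45},{"xyz":[0.447,-0.17,0.68],"rot":[0,0,0.0286],"jaw":45},{"xyz":[0.447,-0.17,0.705],"rot":[0,0,0.0286],"jaw":45},{"xyz":[0.447,-0.17,0.705],"rot":[0,0,0.0286],"jaw":45},{"xyz":[0.447,-0.17,0.705],"rot":[0,0,0.0286],"jaw":45}]'

```text
time: 4.17
tcp_pos: [0.5935, -0.0082, 0.0706]
tcp_rot: [[0.981, 0.195, 0.002], [0.195, -0.981, -0.0], [0.002, 0.001, -1.0]]
ft_force: [-0.1, 0.0, 0.1]
gripper_width: 0.045
grasp_force: 0.0
```

```bash
python3 look.py w2 screen_tab stop_pad bed_spot; python3 - <<'E'
from h import *
manip.camera("scene"); print([(x["score"],world("scene",x["point"])) for x in manip.pinpoint("scene","screen_tab")])
E
```

```text
4.1667 [ 0.5935 -0.0082  0.0706] [-1.8935 27.9631 99.5762 -0.0103 52.3498 76.8769] F [-0.1154  0.011   0.0761] w 0.04495928820312667 0.0
[[ 0.9808  0.1948  0.0019]
 [ 0.1948 -0.9808 -0.0002]
 [ 0.0019  0.0006 -1.    ]]
screen_tab [(0.7, array([ 0.5915, -0.0036,  0.0797]))]
stop_pad []
bed_spot []
[(0.65, array([ 0.5959198 , -0.00391388,  0.08091484]))]
```

View pics/w2.png

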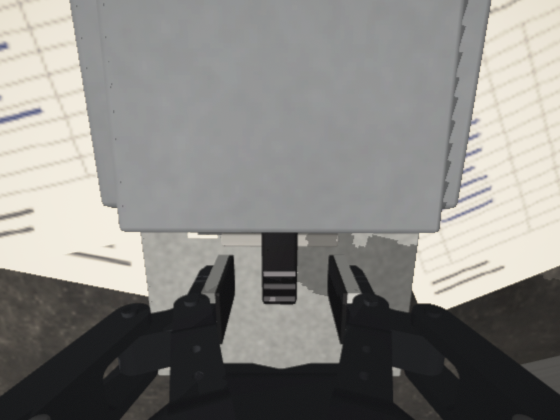

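The tab (279,265) stands centred between the open pads (225 and 340), so I close on it and work out the lifting arc.

Emit:
carry_out --rows '[{"xyz":[0,0,0],"rot":[0,0,0],"jaw":8},{"xyz":[0,0,0],"rot":[0,0,0],"jaw":8},{"xyz":[0,0,0],"rot":[0,0,0],"jaw":8},{"xyz":[0,0,0],"rot":[0,0,0],"jaw":8},{"xyz":[0,0,0],"rot":[0,0,0],"jaw":8},{"xyz":[0,0,0],"rot":[0,0,0],"jaw":8}]' --squeeze 40

```text
time: 4.97
tcp_pos: [0.5932, -0.0074, 0.0694]
tcp_rot: [[0.981, 0.196, 0.0], [0.196, -0.981, 0.0], [0.0, -0.0, -1.0]]
ft_force: [-0.6, 0.1, 1.0]
gripper_width: 0.015
grasp_force: 41.5
```

```bash
python3 - <<'E'
import numpy as np
def T(a,th):
    a,th=np.radians([a,th]); tab=np.array([113-141*np.cos(a)+5*np.sin(a),64+141*np.sin(a)+5*np.cos(a)])
    return tab-1.9*np.array([np.cos(th),np.sin(th)])+10.7*np.array([np.sin(th),-np.cos(th)])
s=T(5,0)
for a in np.linspace(5,61,18)[1:]:
    th=(a-5)*.5; d=T(a,th)-s
    print('{"xyz": [%.3f, 0, %.3f], "rot": [0, %.3f, 0], "jaw": 8},'%(d[0]/400,-d[1]/400,th/180))
E
```

```text
{"xyz": [0.004, 0, -0.020], "rot": [0, 0.009, 0], "jaw": 8},
{"xyz": [0.009, 0, -0.040], "rot": [0, 0.018, 0], "jaw": 8},
{"xyz": [0.015, 0, -0.059], "rot": [0, 0.027, 0], "jaw": 8},
{"xyz": [0.022, 0, -0.078], "rot": [0, 0.037, 0], "jaw": 8},
{"xyz": [0.030, 0, -0.097], "rot": [0, 0.046, 0], "jaw": 8},
{"xyz": [0.040, 0, -0.115], "rot": [0, 0.055, 0], "jaw": 8},
{"xyz": [0.050, 0, -0.133], "rot": [0, 0.064, 0], "jaw": 8},
{"xyz": [0.062, 0, -0.151], "rot": [0, 0.073, 0], "jaw": 8},
{"xyz": [0.074, 0, -0.167], "rot": [0, 0.082, 0], "jaw": 8},
{"xyz": [0.088, 0, -0.183], "rot": [0, 0.092, 0], "jaw": 8},
{"xyz": [0.102, 0, -0.198], "rot": [0, 0.101, 0], "jaw": 8},
{"xyz": [0.117, 0, -0.213], "rot": [0, 0.110, 0], "jaw": 8},
{"xyz": [0.133, 0, -0.227], "rot": [0, 0.119, 0], "jaw": 8},
{"xyz": [0.149, 0, -0.239], "rot": [0, 0.128, 0], "jaw": 8},
{"xyz": [0.167, 0, -0.251], "rot": [0, 0.137, 0], "jaw": 8},
{"xyz": [0.185, 0, -0.262], "rot": [0, 0.146, 0], "jaw": 8},
{"xyz": [0.203, 0, -0.272], "rot": [0, 0.156, 0], "jaw": 8},
```

Emit:
carry_out --rows '[{"xyz":[0.004,0,-0.02],"rot":[0,0.009,0],"jaw":8},{"xyz":[0.009,0,-0.04],"rot":[0,0.018,0],"jaw":8},{"xyz":[0.015,0,-0.059],"rot":[0,0.027,0],"jaw":8},{"xyz":[0.022,0,-0.078],"rot":[0,0.037,0],"jaw":8},{"xyz":[0.03,0,-0.097],"rot":[0,0.046,0],"jaw":8},{"xyz":[0.04,0,-0.115],"rot":[0,0.055,0],"jaw":8},{"xyz":[0.05,0,-0.133],"rot":[0,0.064,0],"jaw":8},{"xyz":[0.062,0,-0.151],"rot":[0,0.073,0],"jaw":8},{"xyz":[0.074,0,-0.167],"rot":[0,0.082,0],"jaw":8},{"xyz":[0.088,0,-0.183],"rot":[0,0.092,0],"jaw":8},{"xyz":[0.102,0,-0.198],"rot":[0,0.101,0],"jaw":8},{"xyz":[0.117,0,-0.213],"rot":[0,0.11,0],"jaw":8},{"xyz":[0.133,0,-0.227],"rot":[0,0.119,0],"jaw":8},{"xyz":[0.149,0,-0.239],"rot":[0,0.128,0],"jaw":8},{"xyz":[0.167,0,-0.251],"rot":[0,0.137,0],"jaw":8},{"xyz":[0.185,0,-0.262],"rot":[0,0.146,0],"jaw":8},{"xyz":[0.203,0,-0.272],"rot":[0,0.156,0],"jaw":8},{"xyz":[0.203,0,-0.272],"rot":[0,0.156,0],"jaw":8},{"xyz":[0.203,0,-0.272],"rot":[0,0.156,0],"jaw":8}]'

```text
time: 6.55
tcp_pos: [0.6738, 0.0083, 0.1798]
tcp_rot: [[0.864, 0.195, 0.465], [0.172, -0.981, 0.092], [0.474, 0.001, -0.881]]
ft_force: [-2.2, -1.4, 2.0]
gripper_width: 0.0144
grasp_force: 39.2
```

```bash
python3 - <<'E'
from h import *
np.set_printoptions(precision=4,suppress=True)
o=manip.get_obs(); print(o["time"],o["tcp_pos"],o["qpos"],"F",o["ft_force"],"w",o["gripper_width"],o["grasp_force"])
O=np.array([.6218,-.0017,0]);y=np.radians(11.3);c,s=np.cos(y),np.sin(y);X=np.array([[c,s,0],[-s,c,0],[0,0,1]])
t=o["tcp_pos"]; R=np.array(o["tcp_rot"]); print("tab est jig",X@(t+1.9e-3*R[:,0]-10.7e-3*R[:,2]-O))
for cam in ["scene","top"]:
    manip.camera(cam)
    for x in manip.pinpoint(cam,"screen_tab")[:1]:
        p=X@(world(cam,x["point"])-O); print(cam,x["score"],p,"angle",np.degrees(np.arctan2(p[2]-.064,.113-p[0])-np.arctan2(5,141)))
E
```

```text
6.55 [0.6738 0.0083 0.1798] [ -3.5314  18.2878 103.6772  13.419   31.2468  65.3705] F [-2.2092 -1.4192  1.9841] w 0.014384789695169084 39.188135862350464
tab est jig [ 0.0495 -0.0003  0.1901]
scene 0.57 [0.0417 0.0031 0.1827] angle 56.992269645117794
```

Emit:
carry_out --rows '[{"xyz":[0,0,0],"rot":[0,0,0],"jaw":45},{"xyz":[0,0,0],"rot":[0,0,0],"jaw":45},{"xyz":[0,0,0],"rot":[0,0,0],"jaw":45},{"xyz":[0,0,0],"rot":[0,0,0],"jaw":45},{"xyz":[0,0,0],"rot":[0,0,0],"jaw":45},{"xyz":[0,0,-0.05],"rot":[0,0,0],"jaw":45},{"xyz":[0,0,-0.15],"rot":[0,0,0],"jaw":45},{"xyz":[0,0,-0.25],"rot":[0,0,0],"jaw":45},{"xyz":[0,0,-0.35],"rot":[0,0,0],"jaw":45},{"xyz":[0,0,-0.35],"rot":[0,0,0],"jaw":45},{"xyz":[0,0,-0.35],"rot":[0,-0.05,0],"jaw":45},{"xyz":[0,0,-0.35],"rot":[0,-0.1,0],"jaw":45},{"xyz":[0,0,-0.35],"rot":[0,-0.156,0],"jaw":45},{"xyz":[0,0,-0.35],"rot":[0,-0.156,0],"jaw":45},{"xyz":[0,0,-0.35],"rot":[0,-0.156,0],"jaw":45},{"xyz":[0,0,-0.35],"rot":[0,-0.156,0],"jaw":45}]'

```text
time: 8.08
tcp_pos: [0.6093, -0.0041, 0.2998]
tcp_rot: [[0.981, 0.197, -0.0], [0.197, -0.981, 0.001], [-0.0, -0.001, -1.0]]
ft_force: [-0.2, -0.7, 0.6]
gripper_width: 0.0451
grasp_force: 0.0
```

```bash
cat > lid.py <<'E'
from h import *
np.set_printoptions(precision=4,suppress=True)
o=manip.get_obs(); print(o["time"],o["tcp_pos"],o["qpos"],"F",o["ft_force"],"w",o["gripper_width"],o["grasp_force"]);print(np.array(o["tcp_rot"]))
O=np.array([.6218,-.0017,0]);y=np.radians(11.3);c,s=np.cos(y),np.sin(y);X=np.array([[c,s,0],[-s,c,0],[0,0,1]])
for cam in ["scene","top","wrist"]:
    cv2.imwrite(f"pics/lid_{cam}.png",manip.camera(cam))
    for x in manip.pinpoint(cam,"screen_tab")[:1]:
        p=X@(world(cam,x["point"])-O); print(cam,x["score"],p,"angle",np.degrees(np.arctan2(p[2]-.064,.113-p[0])-np.arctan2(5,141)))
E
python3 lid.py
```

```text
8.0833 [ 0.6093 -0.0041  0.2998] [-1.4832 19.6604 77.8452  0.0294 82.5033 77.18  ] F [-0.1969 -0.6795  0.556 ] w 0.04513510266283237 0.0
[[ 0.9805  0.1965 -0.0001]
 [ 0.1965 -0.9805  0.0005]
 [-0.     -0.0005 -1.    ]]
scene 0.6 [0.0419 0.0021 0.1836] angle 57.236693011073235
wrist 0.94 [ 0.0338 -0.0011  0.1815] angle 54.00303003166778
```

```bash
python3 - <<'E'
from h import *
O=np.array([.6218,-.0017]);y=np.radians(11.3);X=np.array([np.cos(y),np.sin(y)]);Y=np.array([-X[1],X[0]])
def q(a,r,h,yy): # r along lid from hinge, h normal
    a=np.radians(a); x=.113-r*np.cos(a)+h*np.sin(a); z=.064+r*np.sin(a)+h*np.cos(a); return [*(O+X*x+Y*yy),z]
out=[]
for cam,box,f in [("scene",(190,300,110,240),4),("wrist",(180,400,0,260),2)]:
    im=cv2.imread(f"pics/lid_{cam}.png");x0,x1,y0,y1=box
    c=cv2.resize(im[y0:y1,x0:x1],None,fx=f,fy=f,interpolation=cv2.INTER_CUBIC)
    for a,col in [(54,(255,0,0)),(58,(0,255,0)),(62,(0,0,255))]:
        for yy in (-.008,.008):
            p=(pix(cam,[q(a,.152,.005,yy),q(a,.118,.005,yy)])-[x0,y0]+.5)*f
            cv2.line(c,*[tuple(int(v) for v in w) for w in p],col,1)
    out.append(cv2.copyMakeBorder(c,0,520-c.shape[0],0,0,cv2.BORDER_CONSTANT)[:520] )
im=np.hstack(out)[:, :880]; im=cv2.resize(im,(800,int(im.shape[0]*800/im.shape[1]))); cv2.imwrite("pics/lidchk.png",im)
E
```

```text
(no output)
```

View pics/lidchk.png

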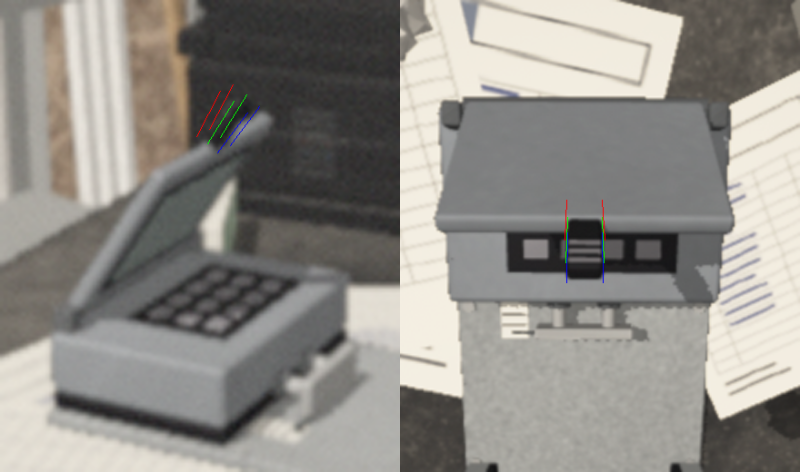

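```bash
python3 - <<'E'
from h import *
O=np.array([.6218,-.0017]);y=np.radians(11.3);X=np.array([np.cos(y),np.sin(y)]);Y=np.array([-X[1],X[0]])
def q(a,r,h,yy):
    a=np.radians(a); x=.113-r*np.cos(a)+h*np.sin(a); z=.064+r*np.sin(a)+h*np.cos(a); return [*(O+X*x+Y*yy),z]
for a in (50,53,56,59,62,65): print(a,*[pix("wrist",q(a,r,h,0)).round(1) for r,h in [(.152,.001),(.152,.009),(.118,.009)]],pix("wrist",[q(a,.118,.006,.085),q(a,.118,.006,-.085)]).round(1).tolist())
print(pix("wrist",[*(O+X*-.038),.036]), pix("wrist",[[*(O+X*-.030+Y*.035),.036],[*(O-X*.030-Y*.035),.036]]))
E
```

```text
50 [[281.2 168. ]] [[281.2 161.4]] [[281.2 131.9]] [[183.7, 134.6], [378.6, 134.5]]
53 [[281.2 161.2]] [[281.2 153.9]] [[281.2 125.9]] [[182.0, 128.8], [380.4, 128.7]]
56 [[281.2 153.7]] [[281.2 145.6]] [[281.2 119.5]] [[180.3, 122.5], [382.1, 122.5]]
59 [[281.2 145.4]] [[281.2 136.6]] [[281.2 112.6]] [[178.6, 115.9], [383.8, 115.8]]
62 [[281.2 136.5]] [[281.2 126.9]] [[281.2 105.3]] [[177.0, 108.8], [385.4, 108.7]]
65 [[281.2 126.8]] [[281.2 116.5]] [[281.2  97.6]] [[175.4, 101.4], [387.1, 101.3]]
[[281.10237219 191.80578585]] [[254.19628169 185.81613878]
 [308.00814075 185.79641846]]
```

The overlay shows the lid at about 56°, with the tab base at wrist row 121 and its end at row 152. The stop pad model matches the picture. The tab slipped a little, so I regrip it with more force and add about 5°.

Emit:
carry_out --rows '[{"xyz":[0.01,0,0.03],"rot":[0,0.039,0],"jaw":45},{"xyz":[0.02,0,0.06],"rot":[0,0.078,0],"jaw":45},{"xyz":[0.031,0,0.117],"rot":[0,0.117,0],"jaw":45},{"xyz":[0.031,0,0.117],"rot":[0,0.156,0],"jaw":45},{"xyz":[0.031,0,0.117],"rot":[0,0.156,0],"jaw":45},{"xyz":[0.058,0,0.167],"rot":[0,0.156,0],"jaw":45},{"xyz":[0.085,0,0.217],"rot":[0,0.156,0],"jaw":45},{"xyz":[0.112,0,0.267],"rot":[0,0.156,0],"jaw":45},{"xyz":[0.1375,0,0.315],"rot":[0,0.156,0],"jaw":45},{"xyz":[0.1375,0,0.315],"rot":[0,0.156,0],"jaw":45},{"xyz":[0.1375,0,0.315],"rot":[0,0.156,0],"jaw":8},{"xyz":[0.1375,0,0.315],"rot":[0,0.156,0],"jaw":8},{"xyz":[0.1375,0,0.315],"rot":[0,0.156,0],"jaw":8},{"xyz":[0.1375,0,0.315],"rot":[0,0.156,0],"jaw":8},{"xyz":[0.1375,0,0.315],"rot":[0,0.156,0],"jaw":8}]' --squeeze 70

```text
time: 9.63
tcp_pos: [0.663, 0.0062, 0.1781]
tcp_rot: [[0.863, 0.195, 0.465], [0.172, -0.981, 0.092], [0.474, 0.001, -0.88]]
ft_force: [-1.7, 0.8, 6.0]
gripper_width: 0.014
grasp_force: 69.0
```

Emit:
carry_out --rows '[{"xyz":[0.008,0,-0.017],"rot":[0,0,0],"jaw":8},{"xyz":[0.016,0,-0.026],"rot":[0,0,0],"jaw":8},{"xyz":[0.016,0,-0.026],"rot":[0,0,0],"jaw":8},{"xyz":[0.016,0,-0.026],"rot":[0,0,0],"jaw":8}]'

```text
time: 9.97
tcp_pos: [0.6613, 0.006, 0.1778]
tcp_rot: [[0.871, 0.195, 0.45], [0.173, -0.981, 0.091], [0.459, -0.002, -0.888]]
ft_force: [28.0, 1.6, -44.5]
gripper_width: 0.0134
grasp_force: 72.6
```

```bash
python3 lid.py
```

```text
9.9667 [0.6613 0.006  0.1778] [ -3.816   17.625  104.6136  13.2047  31.9383  65.3165] F [ 27.9576   1.5759 -44.535 ] w 0.013383989648382654 72.61324524879456
[[ 0.8713  0.1953  0.4501]
 [ 0.1728 -0.9807  0.0911]
 [ 0.4592 -0.0016 -0.8883]]
scene 0.84 [0.04   0.0042 0.181 ] angle 56.0012310910548
top 0.73 [0.0388 0.0015 0.1814] angle 55.69090146555325
wrist 0.64 [0.0361 0.0001 0.1817] angle 54.790858943309914
```

I had split that step wrongly between the tilted tool's axes, which pulled the tab along the fingers. I correct to the true tangent.

Emit:
carry_out --rows '[{"xyz":[0.003,0,0.025],"rot":[0,0,0],"jaw":8},{"xyz":[0.009,0,0.025],"rot":[0,0,0],"jaw":8},{"xyz":[0.015,0,0.025],"rot":[0,0,0],"jaw":8},{"xyz":[0.015,0,0.025],"rot":[0,0,0],"jaw":8},{"xyz":[0.015,0,0.025],"rot":[0,0,0],"jaw":8}]'

```text
time: 10.68
tcp_pos: [0.6709, 0.0077, 0.1827]
tcp_rot: [[0.866, 0.196, 0.459], [0.174, -0.981, 0.092], [0.468, 0.001, -0.883]]
ft_force: [-9.2, -2.9, 7.2]
gripper_width: 0.0134
grasp_force: 80.0
```

```bash
python3 lid.py
```

```text
10.6833 [0.6709 0.0077 0.1827] [ -3.5907  17.9666 103.5296  13.0918  32.0414  65.5879] F [-9.2018 -2.9213  7.1514] w 0.013417724488910071 79.9836802482605
[[ 0.8662  0.1965  0.4595]
 [ 0.1738 -0.9805  0.0916]
 [ 0.4685  0.0005 -0.8835]]
scene 0.79 [0.0512 0.0048 0.1858] angle 61.05925689610326
top 0.81 [ 0.0499 -0.0014  0.1865] angle 60.734107016498996
wrist 0.69 [ 0.0446 -0.001   0.1894] angle 59.36701289479747
```

Emit:
carry_out --rows '[{"xyz":[0,0,0],"rot":[0,0,0],"jaw":45},{"xyz":[0,0,0],"rot":[0,0,0],"jaw":45},{"xyz":[0,0,0],"rot":[0,0,0],"jaw":45},{"xyz":[0,0,0],"rot":[0,0,0],"jaw":45},{"xyz":[0,0,0],"rot":[0,0,0],"jaw":45},{"xyz":[0,0,-0.05],"rot":[0,0,0],"jaw":45},{"xyz":[0,0,-0.15],"rot":[0,0,0],"jaw":45},{"xyz":[0,0,-0.25],"rot":[0,0,0],"jaw":45},{"xyz":[0,0,-0.35],"rot":[0,0,0],"jaw":45},{"xyz":[0,0,-0.35],"rot":[0,0,0],"jaw":45},{"xyz":[0,0,-0.35],"rot":[0,-0.05,0],"jaw":45},{"xyz":[0,0,-0.35],"rot":[0,-0.1,0],"jaw":45},{"xyz":[0,0,-0.35],"rot":[0,-0.156,0],"jaw":45},{"xyz":[0,0,-0.35],"rot":[0,-0.156,0],"jaw":45},{"xyz":[0,0,-0.35],"rot":[0,-0.156,0],"jaw":45}]'

```text
time: 12.23
tcp_pos: [0.6116, -0.0037, 0.3032]
tcp_rot: [[0.98, 0.197, -0.003], [0.197, -0.98, -0.0], [-0.003, -0.0, -1.0]]
ft_force: [-0.4, -0.4, -1.0]
gripper_width: 0.0447
grasp_force: 0.0
```

```bash
python3 lid.py; cat > tabv.py <<'E'
from h import *
O=np.array([.6218,-.0017]);y=np.radians(11.3);X=np.array([np.cos(y),np.sin(y)]);Y=np.array([-X[1],X[0]])
def q(a,r,h,yy):
    a=np.radians(a); x=.113-r*np.cos(a)+h*np.sin(a); z=.064+r*np.sin(a)+h*np.cos(a); return [*(O+X*x+Y*yy),z]
g=cv2.cvtColor(cv2.imread("pics/lid_wrist.png"),cv2.COLOR_BGR2GRAY)
for a in (50,53,56,59,62,65): print(a,*[pix("wrist",q(a,r,h,0)).round(1)[0] for r,h in [(.152,.001),(.118,.009)]])
u=int(pix("wrist",q(59,.135,.009,0))[0,0]); print(u,list(enumerate(g[90:175,u-1:u+2].mean(1).astype(int).tolist(),90)))
E
python3 tabv.py
```

```text
12.2333 [ 0.6116 -0.0037  0.3032] [-1.4143 19.9053 77.0171 -0.0185 83.235  77.2264] F [-0.3613 -0.416  -1.0054] w 0.04469818045843923 0.0
[[ 0.9804  0.197  -0.0028]
 [ 0.197  -0.9804 -0.0003]
 [-0.0027 -0.0003 -1.    ]]
scene 0.78 [0.0504 0.0028 0.1883] angle 61.22528647274474
top 0.25 [-0.0324 -0.0006  0.0014] angle -25.314079457561213
wrist 0.79 [0.0432 0.0008 0.1898] angle 58.94585192520491
50 [281.3 166.9] [281.3 131.3]
53 [281.3 160.2] [281.3 125.4]
56 [281.3 152.8] [281.3 119. ]
59 [281.3 144.6] [281.3 112.2]
62 [281.3 135.8] [281.3 105. ]
65 [281.3 126.2] [281.3  97.4]
281 [(90, 123), (91, 122), (92, 120), (93, 119), (94, 120), (95, 120), (96, 120), (97, 119), (98, 119), (99, 120), (100, 120), (101, 119), (102, 119), (103, 120), (104, 119), (105, 119), (106, 120), (107, 121), (108, 121), (109, 123), (110, 132), (111, 138), (112, 92), (113, 42), (114, 25), (115, 23), (116, 24), (117, 24), (118, 24), (119, 23), (120, 24), (121, 36), (122, 79), (123, 104), (124, 94), (125, 58), (126, 67), (127, 102), (128, 108), (129, 67), (130, 55), (131, 99), (132, 108), (133, 72), (134, 39), (135, 37), (136, 36), (137, 30), (138, 27), (139, 25), (140, 25), (141, 24), (142, 22), (143, 28), (144, 33), (145, 34), (146, 34), (147, 35), (148, 34), (149, 55), (150, 128), (151, 146), (152, 148), (153, 148), (154, 148), (155, 148), (156, 147), (157, 147), (158, 147), (159, 147), (160, 147), (161, 148), (162, 147), (163, 145), (164, 130), (165, 112), (166, 101), (167, 107), (168, 112), (169, 122), (170, 129), (171, 155), (172, 165), (173, 168), (174, 167)]
```

The lid is released and stands at about 59–60°. Next, the bracket.

Emit:
carry_out --rows '[{"xyz":[-0.1,0.13,0],"rot":[0,0,-0.03],"jaw":45},{"xyz":[-0.2,0.26,0.1],"rot":[0,0,-0.06],"jaw":45},{"xyz":[-0.4105,0.548,0.458],"rot":[0,0,-0.0888],"jaw":45},{"xyz":[-0.4105,0.548,0.458],"rot":[0,0,-0.0888],"jaw":45},{"xyz":[-0.4105,0.548,0.458],"rot":[0,0,-0.0888],"jaw":45},{"xyz":[-0.4105,0.548,0.458],"rot":[0,0,-0.0888],"jaw":45},{"xyz":[-0.4105,0.548,0.458],"rot":[0,0,-0.0888],"jaw":45},{"xyz":[-0.4105,0.548,0.458],"rot":[0,0,-0.0888],"jaw":45},{"xyz":[-0.4105,0.548,0.458],"rot":[0,0,-0.0888],"jaw":45},{"xyz":[-0.4105,0.548,0.458],"rot":[0,0,-0.0888],"jaw":45},{"xyz":[-0.4105,0.548,0.458],"rot":[0,0,-0.0888],"jaw":45},{"xyz":[-0.4105,0.548,0.458],"rot":[0,0,-0.0888],"jaw":45}]' --squeeze 80

```text
time: 13.53
tcp_pos: [0.4911, -0.2512, 0.124]
tcp_rot: [[0.889, 0.459, 0.004], [0.459, -0.889, -0.001], [0.003, 0.003, -1.0]]
ft_force: [0.2, -0.1, -0.7]
gripper_width: 0.045
grasp_force: 0.0
```

```bash
python3 look.py w3 bracket bracket_face; python3 - <<'E'
from h import *
c=np.array([.492,-.2518]);y=.4773
for L in [(26,0,53),(-31,0,53),(33,38,34),(33,-38,34),(-33,38,7),(-33,-38,7)]:
    l=np.array(L)/1e3; print(L,pix("wrist",[c[0]+l[0]*np.cos(y)-l[1]*np.sin(y),c[1]+l[0]*np.sin(y)+l[1]*np.cos(y),l[2]]).round(1))
E
```

```text
13.5333 [ 0.4911 -0.2512  0.124 ] [-28.3028  21.3112 101.8762   0.0311  56.5904  34.3727] F [ 0.1668 -0.1195 -0.6983] w 0.044962962695160494 0.0
[[ 0.8886  0.4588  0.0036]
 [ 0.4588 -0.8886 -0.0014]
 [ 0.0026  0.0029 -1.    ]]
bracket [(0.78, array([ 0.4938, -0.2521, -0.0017]))]
bracket_face [(0.75, array([ 0.5193, -0.2358,  0.016 ]))]
(26, 0, 53) [[283.  186.6]]
(-31, 0, 53) [[282.8 263.1]]
(33, 38, 34) [[230.8 171.7]]
(33, -38, 34) [[334.9 171.7]]
(-33, 38, 7) [[238.7 241.9]]
(-33, -38, 7) [[326.1 241.9]]
```

View pics/w3.png

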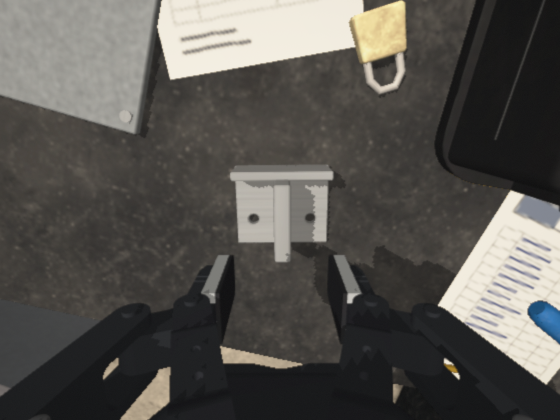

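The bracket stands centred between the pads: rib at columns 275–291, plate near row 172, matching the model to a pixel. I go down and grip.

Emit:
carry_out --rows '[{"xyz":[0,0,0.08],"rot":[0,0,0],"jaw":45},{"xyz":[0,0,0.15],"rot":[0,0,0],"jaw":45},{"xyz":[0,0,0.21],"rot":[0,0,0],"jaw":45},{"xyz":[0,0,0.25],"rot":[0,0,0],"jaw":45},{"xyz":[0,0,0.2575],"rot":[0,0,0],"jaw":45},{"xyz":[0,0,0.2575],"rot":[0,0,0],"jaw":45},{"xyz":[0,0,0.2575],"rot":[0,0,0],"jaw":45},{"xyz":[0,0,0.2575],"rot":[0,0,0],"jaw":6},{"xyz":[0,0,0.2575],"rot":[0,0,0],"jaw":6},{"xyz":[0,0,0.2575],"rot":[0,0,0],"jaw":6},{"xyz":[0,0,0.2575],"rot":[0,0,0],"jaw":6},{"xyz":[0,0,0.2575],"rot":[0,0,0],"jaw":6},{"xyz":[0,0,0.2575],"rot":[0,0,0],"jaw":6},{"xyz":[0,0,0.2575],"rot":[0,0,0],"jaw":6}]' --squeeze 80

```text
time: 14.85
tcp_pos: [0.4907, -0.2521, 0.0205]
tcp_rot: [[0.889, 0.458, 0.002], [0.458, -0.889, -0.001], [0.001, 0.002, -1.0]]
ft_force: [-0.1, 0.3, 6.8]
gripper_width: 0.0111
grasp_force: 78.9
```

```bash
python3 - <<'E'
from h import *
np.set_printoptions(precision=5,suppress=True)
for i in range(2):
    manip.camera("wrist"); o=manip.get_obs(); print(o["time"],o["tcp_pos"],o["ft_force"],o["gripper_width"],o["grasp_force"])
print(np.array(o["tcp_rot"]),o["qpos"])
R=np.array(o["tcp_rot"]); print("bracket in tool (mm):",1e3*R.T@(np.array([.492,-.2518,0])-o["tcp_pos"]))
E
```

```text
14.9 [ 0.49072 -0.25209  0.02052] [-0.74457  1.34005  6.59648] 0.011238746475239184 78.91515612602234
14.95 [ 0.49068 -0.25208  0.02053] [-0.84225 -0.04949  6.72314] 0.010805693646474206 78.91480565071106
[[ 0.88891  0.45807  0.0023 ]
 [ 0.45807 -0.88891 -0.00118]
 [ 0.0015   0.0021  -1.     ]] [-28.38778  28.60848 108.14712   0.00483  43.09641  34.34601]
bracket in tool (mm): [ 1.27192  0.3118  20.52863]
```

Emit:
carry_out --rows '[{"xyz":[0,0,-0.07],"rot":[0,0,0],"jaw":6},{"xyz":[0,0,-0.14],"rot":[0,0,0],"jaw":6},{"xyz":[0,0,-0.18],"rot":[0,0,0],"jaw":6},{"xyz":[0.04,-0.05,-0.18],"rot":[0,0,0.011],"jaw":6},{"xyz":[0.085,-0.1,-0.18],"rot":[0,0,0.022],"jaw":6},{"xyz":[0.13,-0.155,-0.18],"rot":[0,0,0.033],"jaw":6},{"xyz":[0.175,-0.21,-0.18],"rot":[0,0,0.044],"jaw":6},{"xyz":[0.22,-0.265,-0.18],"rot":[0,0,0.055],"jaw":6},{"xyz":[0.265,-0.32,-0.18],"rot":[0,0,0.066],"jaw":6},{"xyz":[0.31,-0.37,-0.18],"rot":[0,0,0.077],"jaw":6},{"xyz":[0.35,-0.42,-0.18],"rot":[0,0,0.0887],"jaw":6},{"xyz":[0.375,-0.45,-0.18],"rot":[0,0,0.0887],"jaw":6},{"xyz":[0.388,-0.4617,-0.18],"rot":[0,0,0.0887],"jaw":6},{"xyz":[0.388,-0.4617,-0.18],"rot":[0,0,0.0887],"jaw":6},{"xyz":[0.388,-0.4617,-0.18],"rot":[0,0,0.0887],"jaw":6},{"xyz":[0.388,-0.4617,-0.18],"rot":[0,0,0.0887],"jaw":6}]'

```text
time: 16.28
tcp_pos: [0.5428, -0.0174, 0.091]
tcp_rot: [[0.981, 0.195, -0.001], [0.195, -0.981, -0.001], [-0.001, 0.0, -1.0]]
ft_force: [-0.5, -0.1, -2.0]
gripper_width: 0.0109
grasp_force: 78.5
```

```bash
cat > st.py <<'E'
from h import *
np.set_printoptions(precision=5,suppress=True)
O=np.array([.6218,-.0017,0]);y=np.radians(11.3);c,s=np.cos(y),np.sin(y);X=np.array([[c,s,0],[-s,c,0],[0,0,1]])
o=manip.get_obs(); R=np.array(o["tcp_rot"])
print(o["time"],"F",o["ft_force"],"Fjig",X@o["ft_force"],"w",o["gripper_width"],o["grasp_force"],"tcp",o["tcp_pos"])
print("tcp jig mm",1e3*(X@(o["tcp_pos"]-O)),"yaw",np.degrees(np.arctan2(R[1,0],R[0,0])),"zaxis",R[:,2])
import sys
for cam in ["wrist","top","scene"]:
    cv2.imwrite(f"pics/{sys.argv[1]}_{cam}.png",manip.camera(cam))
    for t in ["bracket_face","stop_pad","bed_spot"]:
        for x in manip.pinpoint(cam,t)[:1]: print(cam,t,round(x["score"],2),1e3*(X@(world(cam,x["point"])-O)))
E
python3 st.py h1
```

```text
16.2833 F [-0.51328 -0.14849 -1.99129] Fjig [-0.53243 -0.04503 -1.99129] w 0.010932843197213944 78.52322101593018 tcp [ 0.54284 -0.01739  0.091  ]
tcp jig mm [-80.50337   0.08284  90.99629] yaw 11.257910629176731 zaxis [-0.00061 -0.00053 -1.     ]
wrist bracket_face 0.94 [-46.75383  -1.47788  86.27026]
wrist stop_pad 0.85 [-34.61612   2.39928   3.60874]
wrist bed_spot 0.61 [-26.79195   0.30345  14.89389]
top bracket_face 0.55 [ 73.5699  295.28541   6.98741]
scene bracket_face 0.61 [-43.52073  -0.82221  88.30981]
scene stop_pad 0.54 [-31.02928   5.5641   -0.41582]
scene bed_spot 0.86 [-35.34161   0.62458  10.00458]
```

View pics/h1_wrist.png

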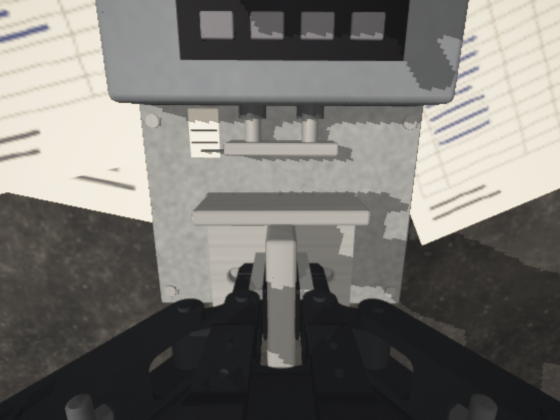

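The bracket hangs square over the bed: plate centre at column 280.5, stop pad centre at 281, bed centre at 281. I lower it.

Emit:
carry_out --rows '[{"xyz":[0,0,0.05],"rot":[0,0,0],"jaw":6},{"xyz":[0,0,0.09],"rot":[0,0,0],"jaw":6},{"xyz":[0,0,0.12],"rot":[0,0,0],"jaw":6},{"xyz":[0,0,0.135],"rot":[0,0,0],"jaw":6},{"xyz":[0,0,0.14],"rot":[0,0,0],"jaw":6},{"xyz":[0,0,0.142],"rot":[0,0,0],"jaw":6},{"xyz":[0,0,0.142],"rot":[0,0,0],"jaw":6},{"xyz":[0,0,0.142],"rot":[0,0,0],"jaw":6},{"xyz":[0,0,0.142],"rot":[0,0,0],"jaw":6}]'

```text
time: 17.63
tcp_pos: [0.5438, -0.0164, 0.0351]
tcp_rot: [[0.981, 0.196, 0.002], [0.196, -0.981, -0.0], [0.001, 0.0, -1.0]]
ft_force: [0.4, -1.1, -1.8]
gripper_width: 0.0107
grasp_force: 78.6
```

Emit:
carry_out --rows '[{"xyz":[0,0,0.0025],"rot":[0,0,0],"jaw":6},{"xyz":[0,0,0.0025],"rot":[0,0,0],"jaw":6},{"xyz":[0,0,0.0025],"rot":[0,0,0],"jaw":6},{"xyz":[0,0,0.0025],"rot":[0,0,0],"jaw":6}]'

```text
time: 17.97
tcp_pos: [0.5433, -0.0164, 0.0334]
tcp_rot: [[0.981, 0.196, 0.0], [0.196, -0.981, -0.0], [0.0, 0.0, -1.0]]
ft_force: [0.8, -0.2, -2.8]
gripper_width: 0.011
grasp_force: 78.6
```

Emit:
carry_out --rows '[{"xyz":[0,0,0.0025],"rot":[0,0,0],"jaw":6},{"xyz":[0,0,0.0025],"rot":[0,0,0],"jaw":6},{"xyz":[0,0,0.0025],"rot":[0,0,0],"jaw":6},{"xyz":[0,0,0.0025],"rot":[0,0,0],"jaw":6}]'

```text
time: 18.3
tcp_pos: [0.5432, -0.0164, 0.0323]
tcp_rot: [[0.981, 0.196, -0.0], [0.196, -0.981, -0.0], [-0.0, 0.0, -1.0]]
ft_force: [-0.5, -0.4, -2.9]
gripper_width: 0.0109
grasp_force: 78.6
```

Emit:
carry_out --rows '[{"xyz":[0,0,0.0025],"rot":[0,0,0],"jaw":6},{"xyz":[0,0,0.0025],"rot":[0,0,0],"jaw":6},{"xyz":[0,0,0.0025],"rot":[0,0,0],"jaw":6},{"xyz":[0,0,0.0025],"rot":[0,0,0],"jaw":6}]'

```text
time: 18.63
tcp_pos: [0.5432, -0.0164, 0.0313]
tcp_rot: [[0.981, 0.196, -0.0], [0.196, -0.981, -0.0], [-0.0, 0.0, -1.0]]
ft_force: [0.0, 0.7, -1.8]
gripper_width: 0.0113
grasp_force: 78.6
```

Emit:
carry_out --rows '[{"xyz":[0,0,0.0025],"rot":[0,0,0],"jaw":6},{"xyz":[0,0,0.0025],"rot":[0,0,0],"jaw":6},{"xyz":[0,0,0.0025],"rot":[0,0,0],"jaw":6},{"xyz":[0,0,0.0025],"rot":[0,0,0],"jaw":6}]'

```text
time: 18.97
tcp_pos: [0.5434, -0.0164, 0.0306]
tcp_rot: [[0.981, 0.196, 0.0], [0.196, -0.981, -0.0], [0.0, 0.0, -1.0]]
ft_force: [0.1, 0.1, 1.3]
gripper_width: 0.011
grasp_force: 79.0
```

The bracket is down on the bed. I advance towards the stop.

Emit:
carry_out --rows '[{"xyz":[0.006,0,0],"rot":[0,0,0],"jaw":6},{"xyz":[0.014,0,0],"rot":[0,0,0],"jaw":6},{"xyz":[0.022,0,0],"rot":[0,0,0],"jaw":6},{"xyz":[0.028,0,0],"rot":[0,0,0],"jaw":6},{"xyz":[0.03,0,0],"rot":[0,0,0],"jaw":6},{"xyz":[0.03,0,0],"rot":[0,0,0],"jaw":6},{"xyz":[0.03,0,0],"rot":[0,0,0],"jaw":6},{"xyz":[0.03,0,0],"rot":[0,0,0],"jaw":6}]'

```text
time: 19.63
tcp_pos: [0.5547, -0.0141, 0.0306]
tcp_rot: [[0.981, 0.196, -0.001], [0.196, -0.981, -0.0], [-0.001, 0.0, -1.0]]
ft_force: [-4.6, -0.5, 6.4]
gripper_width: 0.0111
grasp_force: 79.8
```

Emit:
carry_out --rows '[{"xyz":[0.003,0,0],"rot":[0,0,0],"jaw":6},{"xyz":[0.006,0,0],"rot":[0,0,0],"jaw":6},{"xyz":[0.009,0,0],"rot":[0,0,0],"jaw":6},{"xyz":[0.0125,0,0],"rot":[0,0,0],"jaw":6},{"xyz":[0.0125,0,0],"rot":[0,0,0],"jaw":6},{"xyz":[0.0125,0,0],"rot":[0,0,0],"jaw":6},{"xyz":[0.0125,0,0],"rot":[0,0,0],"jaw":6}]'

```text
time: 20.22
tcp_pos: [0.5583, -0.0133, 0.0307]
tcp_rot: [[0.981, 0.196, -0.004], [0.196, -0.981, -0.0], [-0.004, -0.0, -1.0]]
ft_force: [-7.2, -1.9, 8.8]
gripper_width: 0.011
grasp_force: 80.4
```

```bash
python3 st.py p1
```

```text
20.2167 F [-7.21278 -1.88904  8.84789] Fjig [-7.44311 -0.4391   8.84789] w 0.011039186603972578 80.3727650642395 tcp [ 0.55829 -0.01334  0.03066]
tcp jig mm [-64.55912   1.03301  30.65972] yaw 11.305725452465241 zaxis [-0.0035  -0.00049 -0.99999]
wrist bracket_face 0.62 [-33.19325   0.24648  23.39324]
wrist stop_pad 0.76 [-33.62238   0.56099   2.94474]
wrist bed_spot 0.57 [-0.24084 -2.72356  2.78756]
scene bracket_face 0.72 [-27.48485  -3.38317  27.27882]
scene stop_pad 0.42 [-26.1178    2.01875  -1.16939]
scene bed_spot 0.61 [-28.77662   3.18375  11.53154]
```

Emit:
carry_out --rows '[{"xyz":[0.003,0,-0.001],"rot":[0,0,0],"jaw":6},{"xyz":[0.006,0,-0.001],"rot":[0,0,0],"jaw":6},{"xyz":[0.009,0,-0.001],"rot":[0,0,0],"jaw":6},{"xyz":[0.0125,0,-0.001],"rot":[0,0,0],"jaw":6},{"xyz":[0.0125,0,-0.001],"rot":[0,0,0],"jaw":6},{"xyz":[0.0125,0,-0.001],"rot":[0,0,0],"jaw":6},{"xyz":[0.0125,0,-0.001],"rot":[0,0,0],"jaw":6}]'

```text
time: 21.4
tcp_pos: [0.5615, -0.0126, 0.0308]
tcp_rot: [[0.981, 0.196, -0.007], [0.196, -0.981, -0.001], [-0.007, -0.001, -1.0]]
ft_force: [-9.9, -2.1, 9.4]
gripper_width: 0.0108
grasp_force: 80.6
```

```bash
python3 st.py p2; python3 - <<'E'
from h import *
im=cv2.imread("pics/p2_wrist.png")[40:230,160:400]
a=cv2.imread("pics/p1_wrist.png")[40:230,160:400]
O=np.array([.6218,-.0017]);y=np.radians(11.3);X=np.array([np.cos(y),np.sin(y)]);Y=np.array([-X[1],X[0]])
print("pad rear top edge px vs travel",[(t,pix("wrist",[*(O+X*(-.022+t/1e3)),.036])[0].round(1).tolist()) for t in (0,5,10,15)])
cv2.imwrite("pics/p12.png",cv2.resize(np.vstack([a,im]),None,fx=1.55,fy=1.55,interpolation=cv2.INTER_CUBIC))
cv2.imwrite("pics/p2c.png",cv2.resize(cv2.imread("pics/p2_wrist.png")[60:200,160:360],None,fx=4,fy=4,interpolation=cv2.INTER_CUBIC))
E
```

```text
21.4 F [-9.93803 -2.13822  9.38971] Fjig [-10.16436  -0.14945   9.38971] w 0.010761870333369707 80.59880375862122 tcp [ 0.56147 -0.01262  0.03075]
tcp jig mm [-61.30425   1.10907  30.75172] yaw 11.298864796237853 zaxis [-0.00728 -0.00083 -0.99997]
wrist bracket_face 0.79 [-26.99851  -0.28944  23.43448]
wrist stop_pad 0.65 [-26.83979   0.03546   1.73893]
wrist bed_spot 0.96 [-29.21035  -0.2782   13.13073]
scene bracket_face 0.68 [-23.64014  -2.62255  27.77849]
scene stop_pad 0.45 [-24.47755   4.09602   1.4998 ]
scene bed_spot 0.62 [-29.05798   2.13937  11.944  ]
pad rear top edge px vs travel [(0, [284.4, 194.4]), (5, [284.5, 183.2]), (10, [284.5, 171.9]), (15, [284.6, 160.2])]
```

View pics/p2c.png

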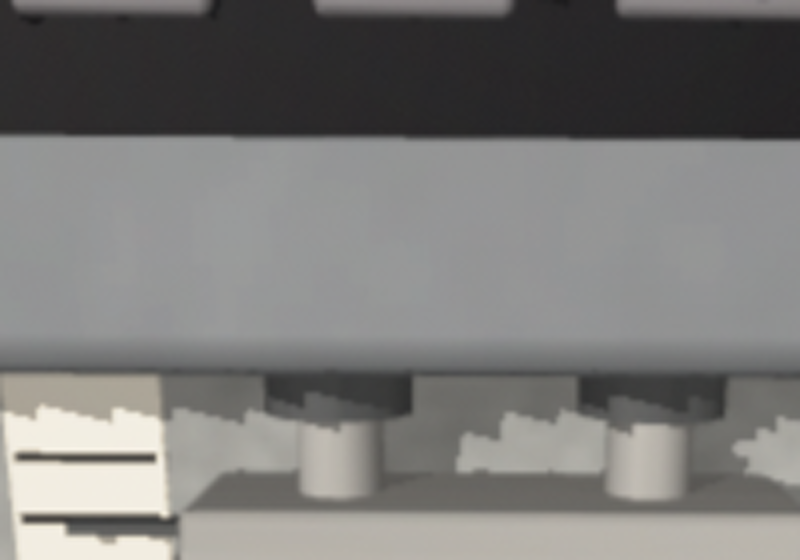

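The picture shows the pad's rear top edge at about row 188, which is roughly 3 mm of travel. The pointer is just short of the 6 mm mark (crop y about 527, mark at 518). My picture allowance is now used up, so I go on with numbers: ease the downward load, level the tool and press further.

Emit:
carry_out --rows '[{"xyz":[0.0,0,-0.0025],"rot":[0,0.002,0],"jaw":6},{"xyz":[0.003,0,-0.0025],"rot":[0,0.003,0],"jaw":6},{"xyz":[0.006,0,-0.0025],"rot":[0,0.003,0],"jaw":6},{"xyz":[0.01,0,-0.0025],"rot":[0,0.003,0],"jaw":6},{"xyz":[0.01,0,-0.0025],"rot":[0,0.003,0],"jaw":6},{"xyz":[0.01,0,-0.0025],"rot":[0,0.003,0],"jaw":6},{"xyz":[0.01,0,-0.0025],"rot":[0,0.003,0],"jaw":6}]'

```text
time: 22.58
tcp_pos: [0.5651, -0.0118, 0.0306]
tcp_rot: [[0.981, 0.195, 0.001], [0.195, -0.981, 0.001], [0.001, -0.001, -1.0]]
ft_force: [-8.1, -2.8, 2.1]
gripper_width: 0.0108
grasp_force: 79.6
```

```bash
python3 st.py p3; cat > trav.py <<'E'
import sys
from h import *
O=np.array([.6218,-.0017]);y=np.radians(11.3);X=np.array([np.cos(y),np.sin(y)]);Y=np.array([-X[1],X[0]])
g=cv2.cvtColor(cv2.imread(f"pics/{sys.argv[1]}_wrist.png"),cv2.COLOR_BGR2GRAY).astype(float)
# grey profile between the rods (jig y=0) and on the scale plate, sampled along jig x at given height
def prof(yy,z,xs): 
    p=pix("wrist",[[*(O+X*x/1e3+Y*yy/1e3),z] for x in xs]).astype(np.float32)
    return cv2.remap(g.astype(np.float32),p[:,0].copy(),p[:,1].copy(),cv2.INTER_LINEAR).ravel().astype(int)
xs=np.arange(-32,1,1.)
print("x   ",xs.astype(int).tolist())
for yy in (-5,0,5): print("pad top y",yy,prof(yy,.036,xs).tolist())
for yy in (38,42,46,50): print("scale y",yy,prof(yy,.0105,xs).tolist())
E
python3 trav.py p3
```

```text
22.5833 F [-8.11664 -2.83797  2.11089] Fjig [-8.51538 -1.19253  2.11089] w 0.010841632076263982 79.62780833244324 tcp [ 0.56507 -0.01175  0.03059]
tcp jig mm [-57.60464   1.25889  30.5851 ] yaw 11.272451580558599 zaxis [ 0.00078  0.00132 -1.     ]
wrist bracket_face 0.92 [-24.82324   3.5559   23.49519]
wrist stop_pad 0.57 [-28.8052    4.59118   2.35597]
wrist bed_spot 0.77 [-29.53487   1.17402  12.89396]
scene bracket_face 0.62 [-21.53508  -3.14251  27.58266]
scene stop_pad 0.42 [-19.75711   3.14521   1.14853]
scene bed_spot 0.85 [-31.28603   3.94691   8.62457]
x    [-32, -31, -30, -29, -28, -27, -26, -25, -24, -23, -22, -21, -20, -19, -18, -17, -16, -15, -14, -13, -12, -11, -10, -9, -8, -7, -6, -5, -4, -3, -2, -1, 0]
pad top y -5 [161, 179, 179, 178, 179, 176, 153, 102, 103, 133, 175, 182, 179, 180, 180, 180, 164, 107, 103, 102, 100, 144, 165, 156, 108, 107, 105, 99, 94, 114, 128, 141, 148]
pad top y 0 [147, 179, 179, 178, 179, 176, 154, 102, 102, 121, 174, 181, 179, 179, 179, 179, 165, 108, 103, 101, 100, 128, 143, 139, 117, 112, 111, 104, 93, 115, 127, 140, 147]
pad top y 5 [147, 
[... 157 characters left out ...]
]
scale y 38 [103, 100, 110, 162, 181, 180, 178, 178, 177, 178, 172, 143, 102, 109, 147, 164, 165, 165, 166, 164, 141, 109, 108, 108, 95, 103, 118, 129, 140, 150, 151, 151, 151]
scale y 42 [102, 100, 99, 103, 108, 124, 155, 140, 107, 91, 106, 166, 167, 161, 160, 158, 167, 168, 165, 137, 113, 110, 112, 112, 96, 101, 116, 128, 138, 147, 149, 149, 149]
scale y 46 [105, 149, 226, 237, 237, 232, 92, 136, 124, 86, 138, 235, 237, 234, 90, 171, 237, 238, 238, 237, 199, 165, 165, 164, 126, 100, 115, 127, 138, 147, 150, 150, 150]
scale y 50 [236, 237, 237, 237, 237, 233, 91, 101, 111, 87, 138, 234, 237, 234, 109, 171, 237, 238, 237, 200, 165, 165, 165, 164, 125, 100, 116, 127, 139, 148, 149, 149, 150]
```

Emit:
carry_out --rows '[{"xyz":[0.002,0.001,0],"rot":[0,0,0],"jaw":6},{"xyz":[0.004,0.0015,0],"rot":[0,0,0],"jaw":6},{"xyz":[0.006,0.002,0],"rot":[0,0.001,0],"jaw":6},{"xyz":[0.007,0.002,0],"rot":[0,0.001,0],"jaw":6},{"xyz":[0.007,0.002,0],"rot":[0,0.001,0],"jaw":6},{"xyz":[0.007,0.002,0],"rot":[0,0.001,0],"jaw":6},{"xyz":[0.007,0.002,0],"rot":[0,0.001,0],"jaw":6}]'

```text
time: 23.77
tcp_pos: [0.5661, -0.0116, 0.0306]
tcp_rot: [[0.981, 0.195, -0.0], [0.195, -0.981, 0.003], [0.0, -0.003, -1.0]]
ft_force: [-12.9, -0.5, 6.9]
gripper_width: 0.0107
grasp_force: 80.0
```

```bash
python3 st.py p4; cat >> trav.py <<'E'
def row(x,z,ys):
    p=pix("wrist",[[*(O+X*x/1e3+Y*yy/1e3),z] for yy in ys]).astype(np.float32)
    return cv2.remap(g.astype(np.float32),p[:,0].copy(),p[:,1].copy(),cv2.INTER_LINEAR).ravel().astype(int).tolist()
for sgn in (1,-1):
    print("y",sgn,list(range(30,46)))
    for n,z,xx in (("pad",.036,(-17,-15)),("plate",.044,(-24,-22))):
        for x in xx: print(n,x,row(x,z,[sgn*v for v in range(30,46)]))
E
python3 trav.py p4
```

```text
23.7667 F [-12.92433  -0.4886    6.89038] Fjig [-12.76953   2.05334   6.89038] w 0.010738201460166978 80.04354000091553 tcp [ 0.56609 -0.01158  0.0306 ]
tcp jig mm [-56.56517   1.22868  30.59851] yaw 11.263456737707648 zaxis [-0.00012  0.00255 -1.     ]
wrist bracket_face 0.88 [-23.18018   1.63478  24.14184]
wrist stop_pad 0.64 [-23.29766  -0.81387   7.26668]
wrist bed_spot 0.8 [-31.56013   1.07941  10.35786]
top bed_spot 0.73 [-53.85489 300.33256   1.05971]
scene bracket_face 0.92 [-20.65615  -1.60651  29.42878]
scene stop_pad 0.55 [-21.6616    3.68942   0.98494]
scene bed_spot 0.93 [-30.31581   5.47814   9.57535]
x    [-32, -31, -30, -29, -28, -27, -26, -25, -24, -23, -22, -21, -20, -19, -18, -17, -16, -15, -14, -13, -12, -11, -10, -9, -8, -7, -6, -5, -4, -3, -2, -1, 0]
pad top y -5 [120, 161, 179, 180, 178, 179, 176, 154, 103, 103, 132, 174, 181, 179, 180, 180, 179, 164, 107, 103, 101, 101, 138, 160, 114, 107, 105, 91, 101, 118, 132, 144, 149]
pad top y 0 [104, 145, 178, 179, 178, 179, 175, 155, 102, 103, 129, 174, 181, 179, 179, 179, 179, 164, 108, 103, 101, 100, 124, 139, 117, 1
[... 1072 characters left out ...]
pad -15 [169, 169, 169, 169, 169, 157, 127, 170, 171, 171, 170, 171, 170, 171, 171, 171]
plate -24 [177, 178, 177, 178, 177, 178, 178, 178, 178, 194, 236, 236, 236, 236, 236, 236]
plate -22 [119, 119, 120, 120, 119, 119, 120, 120, 138, 220, 237, 237, 237, 237, 237, 236]
y -1 [30, 31, 32, 33, 34, 35, 36, 37, 38, 39, 40, 41, 42, 43, 44, 45]
pad -17 [181, 181, 181, 177, 131, 110, 110, 111, 112, 114, 147, 167, 167, 167, 167, 168]
pad -15 [161, 161, 161, 157, 117, 111, 111, 111, 111, 111, 118, 169, 171, 172, 170, 169]
plate -24 [180, 181, 182, 182, 182, 174, 120, 108, 111, 113, 113, 114, 114, 137, 168, 166]
plate -22 [112, 111, 111, 110, 111, 102, 107, 109, 112, 111, 111, 111, 115, 119, 159, 167]
```

```bash
python3 - <<'E'
from h import *
O=np.array([.6218,-.0017]);y=np.radians(11.3);X=np.array([np.cos(y),np.sin(y)]);Y=np.array([-X[1],X[0]])
now=np.array([.56609,-.01158,.0306])
c=manip.calibration("wrist");R=cv2.Rodrigues(np.array(c["rvec"],float))[0];C=-R.T@np.array(c["tvec"]).ravel()
for n,t in (("h1",[.54284,-.01739,.0910]),("p4",now)):
    d=np.array(t)-now; g=cv2.cvtColor(cv2.imread(f"pics/{n}_wrist.png"),cv2.COLOR_BGR2GRAY).astype(np.float32)
    Cj=C+d-[*O,0]; print(n,"cam jig x,z",Cj[:2]@X,Cj[2])
    xs=np.arange(-38,-12,.5)
    def pr(yy,z):
        p=pix("wrist",np.array([[*(O+X*x/1e3+Y*yy/1e3),z] for x in xs])-d).astype(np.float32)
        return cv2.remap(g,p[:,0].copy(),p[:,1].copy(),cv2.INTER_LINEAR).ravel().astype(int)
    for yy in (46,48,50,52): print(yy,[(x,v) for x,v in zip(xs.tolist(),pr(yy,.0105).tolist()) if v<190])
    print("pad",[(x,v) for x,v in zip(xs.tolist(),pr(0,.036).tolist())])
E
```

```text
h1 cam jig x,z -0.007808473246839396 0.23414392127348393
46 [(-38.0, 161), (-37.5, 161), (-37.0, 162), (-36.5, 168), (-36.0, 184), (-32.0, 187), (-31.5, 122), (-31.0, 104), (-30.5, 120), (-30.0, 166), (-26.0, 175), (-25.5, 123), (-25.0, 150), (-18.0, 171), (-17.5, 105), (-17.0, 135), (-16.5, 187)]
48 [(-38.0, 163), (-37.5, 163), (-37.0, 165), (-36.5, 170), (-36.0, 185), (-32.0, 187), (-31.5, 121), (-31.0, 104), (-30.5, 121), (-30.0, 166), (-26.0, 174), (-25.5, 123), (-25.0, 150), (-18.0, 171), (-17.5, 103), (-17.0, 133), (-16.5, 186)]
50 [(-38.0, 166), (-37.5, 166), (-37.0, 166), (-36.5, 172), (-36.0, 188), (-33.0, 186), (-32.5, 161), (-32.0, 139), (-31.5, 106), (-31.0, 99), (-30.5, 120), (-30.0, 166), (-26.0, 174), (-25.5, 123), (-25.0, 150), (-18.0, 171), (-17.5, 104), (-17.0, 135), (-16.5, 187)]
52 [(-38.0, 164), (-37.5, 164), (-37.0, 165), (-36.5, 170), (-36.0, 186), (-32.0, 147), (-31.5, 107), (-31.0, 100), (-30.5, 120), (-30.0, 166), (-26.0, 174), (-25.5, 123), (-25.0, 150), (-18.0, 172), (-17.5, 105), (-17.0, 135), (-16.5, 187)]
pad [(-38.0, 171), (-37.5, 172), (-37.0, 171), (
[... 2015 characters left out ...]
 (-37.0, 104), (-36.5, 104), (-36.0, 104), (-35.5, 104), (-35.0, 105), (-34.5, 103), (-34.0, 102), (-33.5, 102), (-33.0, 103), (-32.5, 103), (-32.0, 104), (-31.5, 115), (-31.0, 145), (-30.5, 172), (-30.0, 178), (-29.5, 180), (-29.0, 179), (-28.5, 179), (-28.0, 178), (-27.5, 178), (-27.0, 179), (-26.5, 179), (-26.0, 175), (-25.5, 170), (-25.0, 155), (-24.5, 121), (-24.0, 102), (-23.5, 103), (-23.0, 103), (-22.5, 107), (-22.0, 129), (-21.5, 156), (-21.0, 174), (-20.5, 181), (-20.0, 181), (-19.5, 180), (-19.0, 179), (-18.5, 179), (-18.0, 179), (-17.5, 180), (-17.0, 179), (-16.5, 179), (-16.0, 179), (-15.5, 174), (-15.0, 164), (-14.5, 141), (-14.0, 108), (-13.5, 103), (-13.0, 103), (-12.5, 102)]
```

Against the rest picture, both pad and pointer have moved about 9.3 mm, and the pointer stands midway between the marks. The plate is within 1 mm of the pad's centre. One last steadiness check, then I hand in.

```bash
python3 - <<'E'
from h import *
np.set_printoptions(precision=4,suppress=True)
for i in range(3):
    manip.camera("scene"); o=manip.get_obs(); print(o["time"],o["tcp_pos"],o["ft_force"],o["grasp_force"])
print([world("scene",x["point"]) for x in manip.pinpoint("scene","screen_tab")[:1]])
print(manip.hand_in())
E
```

```text
24.4167 [ 0.5661 -0.0116  0.0306] [-12.1324  -1.3886   6.8049] 80.04276752471924
24.4667 [ 0.5661 -0.0116  0.0306] [-12.5584  -1.1544   6.3105] 80.04270672798157
24.5167 [ 0.5661 -0.0116  0.0306] [-11.9541  -0.1877   6.1953] 80.04291415214539
[array([0.6709, 0.0106, 0.1855])]
the job is handed in; nothing more can be done
None
```

Handed in at 24.5 s: the lid stands released at about 60°, and the gripper holds the bracket flat, square and within about 1 mm of centre, pressing the stop in by about 9.3 mm (about 9 N), with the pointer midway between the marks.

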